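Build up the stepped polishing-lap stack on the bench block

TASK

First take the black dust cover off the centring spigot and put it in the wooden tray. Then seat every polishing lap that is on the bench face down on the spigot, one on another, the widest at the bottom and each next one narrower, top them with the steel end cap, and finally slide the locking pin from its leaning rest down through the cap's bore until its collar sits on the cap. All parts must be fully home and upright; do not disturb the jar, the brush or the screwdriver.

Things in the scene. Friction and masses are not known exactly. Their poses are not given: they have to be found in the camera images.
- spigot (a point): Centring spigot of the round dark steel block (100 mm in diameter, 30 mm high, fixed to the bench). Point: on the axis, on the block's top face (the shoulder). The spigot rises 8 mm above this point, 26 mm in diameter for 4 mm, then tapering to 21 mm, with a 16 mm bore; z up
- cover_knob (a point): Black plastic dust cover, a disc 50 mm in diameter and 20 mm high with a knob 24 mm in diameter and 24 mm high on it; at the start it stands loosely over the spigot on the block's top face. Point: middle of the knob, 32 mm above the cover's underside. 50 g
- tray_in (a point): Flat wooden tray 140 x 140 mm, 28 mm high, walls and floor 5 mm, fixed to the bench. Point: centre of its inner floor
- lap88_mid (a point): Aluminium lap, 30 mm high: flange 88 mm across, 8 mm thick, at the bottom; boss 36 mm across from 8 to 22 mm; spigot 26 mm across, 8 mm high, tapering to 21, on top. Recess in its lower face 27.5 mm across, 8 deep; loose 16 mm bore. Each seated lap raises the stack's shoulder 22 mm. Lies face down. Point: on its axis (z), 15 mm above its face. 180 g +-30%. Only 2 or 3 of the 4 laps are there
- lap76_mid (a point): Aluminium lap, 30 mm high: flange 76 mm across, 8 mm thick, at the bottom; boss 36 mm across from 8 to 22 mm; spigot 26 mm across, 8 mm high, tapering to 21, on top. Recess in its lower face 27.5 mm across, 8 deep; loose 16 mm bore. Each seated lap raises the stack's shoulder 22 mm. Lies face down. Point: on its axis (z), 15 mm above its face. 155 g +-30%. Only 2 or 3 of the 4 laps are there
- lap64_mid (a point): Aluminium lap, 30 mm high: flange 64 mm across, 8 mm thick, at the bottom; boss 36 mm across from 8 to 22 mm; spigot 26 mm across, 8 mm high, tapering to 21, on top. Recess in its lower face 27.5 mm across, 8 deep; loose 16 mm bore. Each seated lap raises the stack's shoulder 22 mm. Lies face down. Point: on its axis (z), 15 mm above its face. 133 g +-30%. Only 2 or 3 of the 4 laps are there
- lap52_mid (a point): Aluminium lap, 30 mm high: flange 52 mm across, 8 mm thick, at the bottom; boss 36 mm across from 8 to 22 mm; spigot 26 mm across, 8 mm high, tapering to 21, on top. Recess in its lower face 27.5 mm across, 8 deep; loose 16 mm bore. Each seated lap raises the stack's shoulder 22 mm. Lies face down. Point: on its axis (z), 15 mm above its face. 115 g +-30%. Only 2 or 3 of the 4 laps are there
- cap_mid (a point): Dark steel end cap, 22 mm high: flange 40 mm across, 8 mm thick, at the bottom; boss 30 mm across above it, flat top. Recess in its lower face 27.5 mm across, 8 deep, fits a lap's spigot; tight through bore 11.2 mm, countersunk to 17 mm over the top 3 mm. Lies face down on the bench. Point: on its axis (z), 11 mm above its face. 90 g
- pin_handle (a point): Locking pin: steel shank 10 mm across, 62 long, chamfered tip; collar 22 mm across, 4 thick; above it a black handle 15 mm across, 36 long. It leans 30 degrees from upright in a wooden trough that is open on the upper side and ends below the collar. Point: middle of the handle, 84 mm from the tip; z from tip to handle. Home, it is 33 mm above the cap's point
- pin_tip (a point): Centre of the locking pin's tip, on its axis; z along the pin from tip to handle
- pin: The locking pin as a whole; its origin is the centre of its tip, z along the pin from tip to handle. 60 g
- rest: Wooden rest of the locking pin, fixed: foot 85 x 70 x 12 mm with a leaning trough, 75 mm high. Origin under the trough's lower end on the bench; the pin leans towards its -x
- jar: Amber glass jar with steel lid, 52 mm in diameter, 58 mm high; leave it alone. Origin: centre of its underside
- brush: Bench brush with wooden handle, 170 mm long, lying; leave it alone. Origin: under its middle
- driver: Screwdriver with wooden handle, 150 mm long, lying; leave it alone. Origin: under its middle
There are look-alikes about, which are no part of the job. Of the things shaped like the part that bears cover_knob, the black one is meant.

How it is judged:
By the outcome, as a careful person would: the job done as asked, in the order asked, and still so for the second after the job is handed in, with the robot touching nothing.
Of lap88, lap76, lap64, lap52 only 2 to 3 are there at a start; the rules pass over those that are not, and their reading is None.
At some moment in a run one of lap88, lap76, lap64, lap52, cap may be knocked a few centimetres aside while the robot is not near it.
It also fails if it takes over 210 s, if anything falls off the work surface, if the arm or the gripper's body presses on something with over 40 N, if the wrist force passes 120 N, or if a joint passes its speed limit or range.

ROBOT

A 6-joint arm with a two-finger parallel gripper is mounted at the origin on the work surface. World frame = base frame: x ahead of the robot, y to its left, z up, the work surface at z = 0. Lengths are in mm, angles in rad, forces in N, time in s.
With the tool pointing down it reaches from about 325 to 850 mm from the base axis. Payload 4.4 kg.
Tool frame: the origin (TCP) lies midway between the tips of the shut fingers; the grasp point (between the pads) lies 19 mm behind it; z points along the fingers, x is the direction in which the jaws open and shut, and the axes are right-handed (so a half turn about z gives the same grasp; the last joint's range is limited). The gripper opens to 94 mm and grips with 3 to 60 N. Pads are 16 mm wide; open, the fingers measure 119 mm over their backs; the gripper's body (75 mm by 177 mm) begins 78 mm behind the grasp point.
Start: joints at [-1.327, 0.207, 1.542, -0, 1.393, -0.15], TCP at [220.616, -530.995, 205.447] pointing down, gripper open.
Joint ranges: [-2.73, 2.73], [-0.86, 2.22], [0.23, 2.46], [-1.11, 4.25], [0.08, 2.63], [-2.82, 2.82]. Speed limits (rad/s): [2.79, 2.79, 3.14, 3.14, 3.14, 3.14].

INTERFACE

Orientations are given as a unit quaternion [x, y, z, w].
In Python, from plant import bot, fingers, monitor, imaging gives the robot as it stands. Calls block until the motion is done:
- bot.move_to(position, orientation): joint-space move of the TCP to a pose.
- bot.servo_line(position, rotation=None, vel=150): straight line of the TCP; rotation=None keeps the orientation; vel is the mean speed in mm/s.
- bot.goto_joints(angles): joint-space move.
- fingers.move_gripper(opening, grip_force=None): finger opening in mm; grip_force is the grip in N (None keeps the last); returns when the fingers have stopped.
- bot.dwell(seconds).
- bot.inverse_kinematics(position, orientation): joint angles nearest the present ones, or None.
- monitor.read_state(): the state.
- imaging.snapshot(name): name is "scene" or "top"; returns the picture (384x512x3 uint8, red, green, blue); there is no depth.
- imaging.camera_params(name): a dict with "fx", "fy", "cx", "cy" (pixels), "T" (4x4, takes a point from camera to world coordinates). Camera axes: x right, y up, looking along -z (the intrinsics and any distortion apply to the point x, -y, -z); pixel columns grow to the right and rows downward; lengths in mm; the calibration is good to about 2 mm. A picture is of the moment at which its call begins. camera_params takes no time and is no camera call.
A pose or a line that the arm cannot do raises bot.MotionError and nothing moves.
- bot.sign_off(): hands the job in, once; it reports no verdict.
The state is a dict: "clock": time; "joint_pos": joint angles; "qvel": joint speeds; "joint_torque": joint torques, N m; "ee_pos": TCP position; "ee_rot": TCP orientation; "contact_force": force on the tool from outside, world axes, zero at the start; "ft_torque": the same for the moment, N m; "opening": finger opening in mm.
Only numpy, scipy, OpenCV 4.12 (cv2) and the standard library are available. Lean on these libraries where they do the work, as an engineer would, in place of code of your own. Each camera call takes 0.05 s, during which the arm holds its last target.

## Working session

There is one attempt and no reset: what is moved stays moved. The work goes in short steps, each a Python script; the robot and the scene stay as the last script left them, time stands still between calls to the robot, and variables do not carry over. Pictures are saved under pics/ and viewed, and the job is handed in when it is done.

```bash
ls; mkdir -p pics; python3 - <<'E'
from plant import bot,fingers,monitor,imaging
import cv2
for n in("scene","top"):
    im=imaging.snapshot(n); cv2.imwrite(f"pics/{n}0.png",cv2.resize(im[:,:,::-1],(800,600),interpolation=cv2.INTER_CUBIC))
    print(n,imaging.camera_params(n))
s=monitor.read_state(); print(s)
E
```

```text
pics
scene {'fx': 491.5005977934769, 'fy': 491.5005977934769, 'cx': 254.73419888177577, 'cy': 197.86002810858406, 'T': array([[ 2.96862732e-01, -6.71524812e-01,  6.78916007e-01,
         1.45004672e+03],
       [ 9.54872862e-01,  2.15827693e-01, -2.04049564e-01,
        -2.63849406e+02],
       [-9.50453017e-03,  7.08853182e-01,  7.05292018e-01,
         1.01892910e+03],
       [ 0.00000000e+00,  0.00000000e+00,  0.00000000e+00,
         1.00000000e+00]])}
top {'fx': 446.66457176232103, 'fy': 446.66457176232103, 'cx': 255.80819549712442, 'cy': 188.99995018021878, 'T': array([[-1.39093537e-02,  9.97852329e-01, -6.40098448e-02,
         4.37064544e+02],
       [-9.99609806e-01, -1.23259225e-02,  2.50660792e-02,
        -7.43694640e-01],
       [ 2.42232652e-02,  6.43335215e-02,  9.97634418e-01,
         1.24989460e+03],
       [ 0.00000000e+00,  0.00000000e+00,  0.00000000e+00,
         1.00000000e+00]])}
{'clock': 0.1, 'joint_pos': array([-1.32751133e+00,  2.07315808e-01,  1.54279980e+00, -2.23148499e-05,
        1.39350464e+00, -1.50502322e-01]), 'qvel': array([ 0.00072675,  0.0014415 , -0.00388669, -0.00036903,  0.00031978,
        0.00038947]), 'joint_torque': array([ 3.29187133e-04, -3.71860671e+01, -2.82292235e+01,  7.00235437e-02,
        3.11408972e-02, -5.09108941e-05]), 'ee_pos': array([ 220.42485641, -530.28399796,  204.42305741]), 'ee_rot': array([ 8.31772456e-01, -5.55115802e-01, -7.56732186e-04, -6.74731452e-04]), 'contact_force': array([-0.17808131, -0.08314138,  0.07942969]), 'ft_torque': array([-0.01441606,  0.02649689, -0.01030376]), 'opening': 94.02019171253475}
```

View pics/scene0.png

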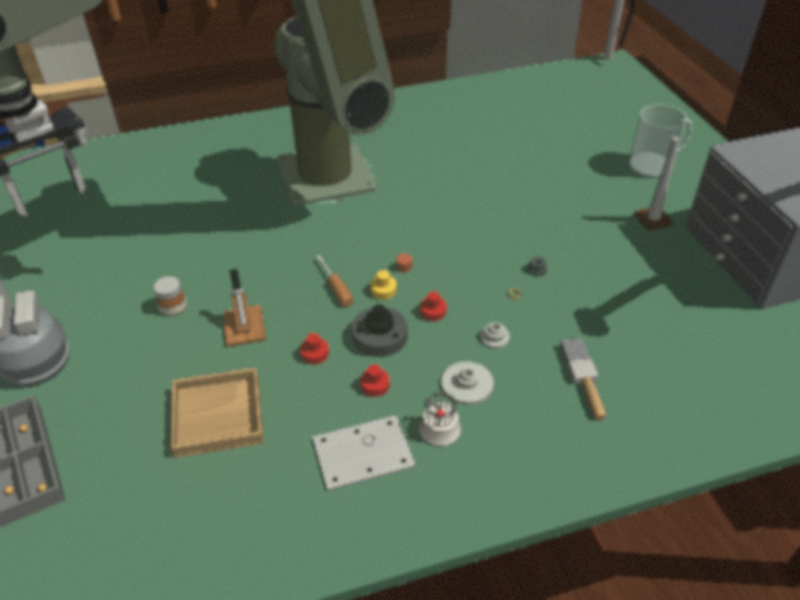

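View pics/top0.png

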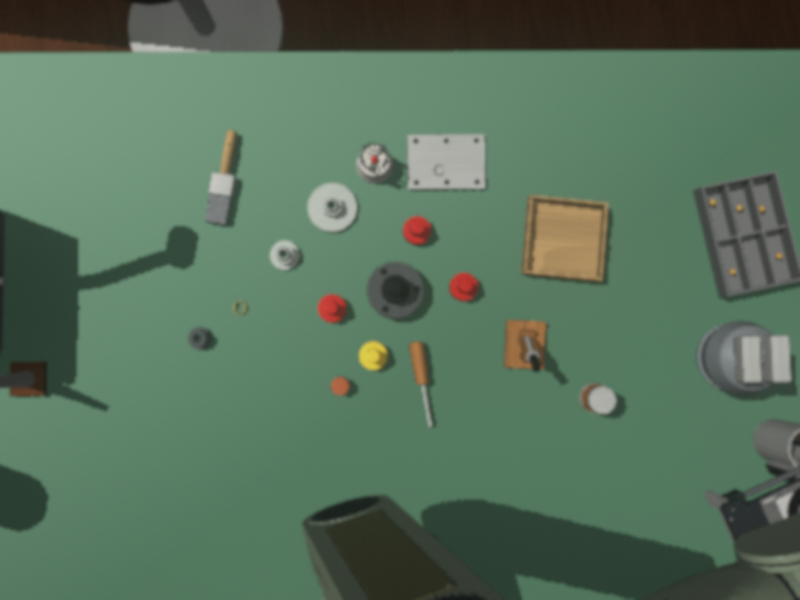

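```bash
cat > h.py <<'E'
from plant import bot,fingers,monitor,imaging
import cv2,numpy as np
from scipy.optimize import least_squares
from scipy.spatial.transform import Rotation as R
def proj(n,P):
    c=imaging.camera_params(n);T=c["T"];p=T[:3,:3].T@(np.asarray(P,float)-T[:3,3])
    return np.array([c["cx"]+c["fx"]*p[0]/-p[2],c["cy"]+c["fy"]*-p[1]/-p[2]])
def ray(n,uv,z):
    c=imaging.camera_params(n);T=c["T"]
    d=T[:3,:3]@np.array([(uv[0]-c["cx"])/c["fx"],-(uv[1]-c["cy"])/c["fy"],-1])
    o=T[:3,3];return o+d*(z-o[2])/d[2]
def crop(im,x0,y0,w,h,s,f):
    c=cv2.resize(im[y0:y0+h,x0:x0+w,::-1],None,fx=s,fy=s,interpolation=cv2.INTER_CUBIC)
    st=10 if s>=5 else 20
    for x in range((x0+st-1)//st*st,x0+w,st):
        cv2.line(c,(int((x-x0+.5)*s),0),(int((x-x0+.5)*s),6),(255,255,255),1);cv2.putText(c,str(x),(int((x-x0)*s),18),0,.4,(255,255,255),1)
    for y in range((y0+st-1)//st*st,y0+h,st):
        cv2.line(c,(0,int((y-y0+.5)*s)),(6,int((y-y0+.5)*s)),(255,255,255),1);cv2.putText(c,str(y),(8,int((y-y0)*s)+6),0,.4,(255,255,255),1)
    cv2.imwrite("pics/"+f,c)
E
python3 - <<'E'
from h import *
t=imaging.snapshot("top");s=imaging.snapshot("scene")
np.save("t0.npy",t);np.save("s0.npy",s)
crop(t,115,100,160,120,5,"t1.png");crop(t,250,110,160,160,3.75,"t2.png");crop(s,200,150,160,120,5,"s1.png");crop(s,90,150,130,120,5,"s2.png")
E
```

```text
(no output)
```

View pics/t1.png

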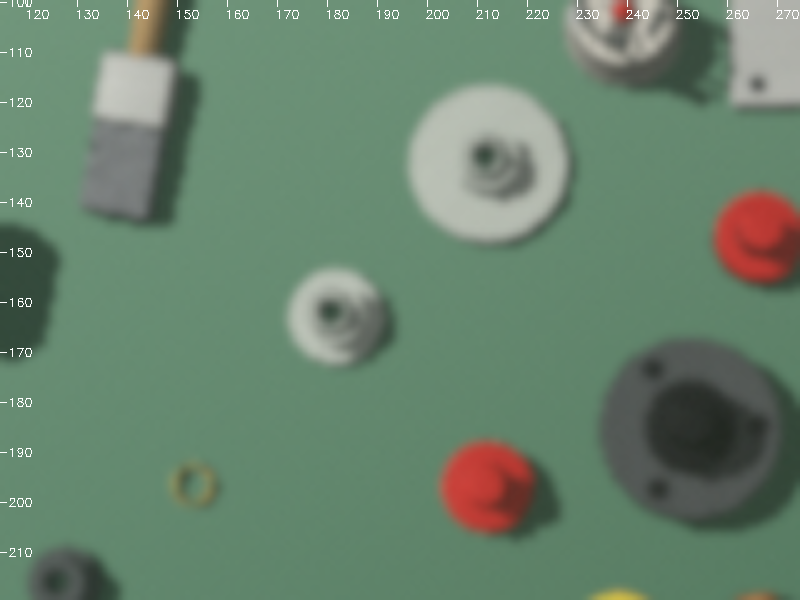

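View pics/t2.png

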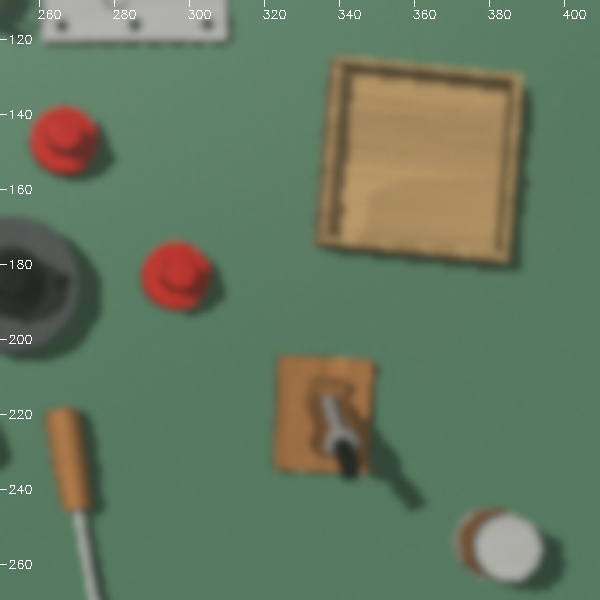

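View pics/s1.png

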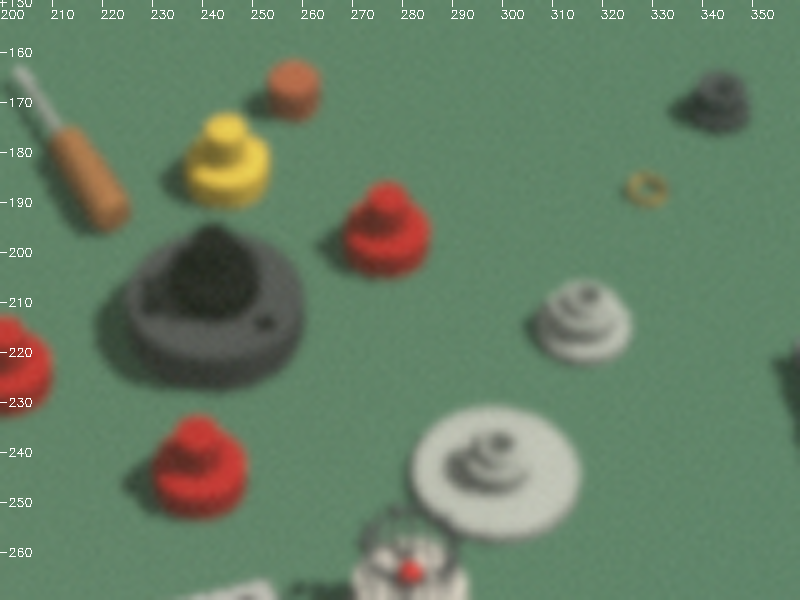

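View pics/s2.png

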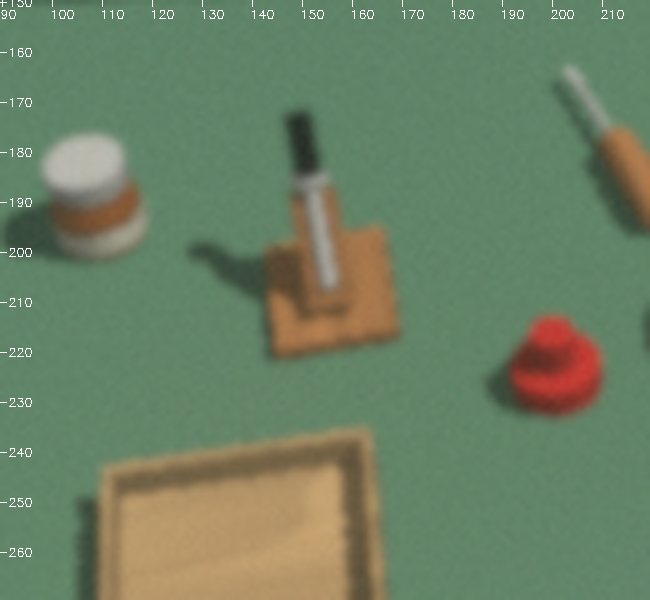

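```bash
cat >> h.py <<'E'
from scipy.optimize import minimize
A=np.linspace(0,2*np.pi,73)[:-1]
def score(im,n,x,y,z,r,d=None,trim=True):
    g=cv2.GaussianBlur(im.astype(np.float32),(0,0),.7)
    def samp(rr):
        c=imaging.camera_params(n);T=c["T"]
        P=np.stack([x+rr*np.cos(A),y+rr*np.sin(A),z+0*A],1)-T[:3,3];p=P@T[:3,:3]
        u=c["cx"]+c["fx"]*p[:,0]/-p[:,2];v=c["cy"]+c["fy"]*p[:,1]/p[:,2]
        return cv2.remap(g,u.astype(np.float32)[None],v.astype(np.float32)[None],cv2.INTER_LINEAR)[0]
    D=np.linalg.norm(samp(r+2.0)-samp(r-2.0),axis=1)
    return np.mean(np.minimum(D,60))
def fit(im,n,x,y,z,r,span=12):
    best=None
    for s in(3,1,.3):
        rng=np.arange(-span,span+.01,s) if best is None else np.arange(-3*s*1.5,3*s*1.5+.01,s)
        x0,y0=(x,y) if best is None else best[1:]
        best=max((score(im,n,x0+a,y0+b,z,r),x0+a,y0+b) for a in rng for b in rng)
    return np.round(best,2)
E
python3 - <<'E'
from h import *
t=np.load("t0.npy");s=np.load("s0.npy")
for nm,uvt,circ in [("block",(252,187),[(30,50)]),("cover",(253,185),[(50,25),(74,12)]),("lap88",(212,132),[(8,44),(8,38),(22,18)]),("lap52",(181.5,162.5),[(8,26),(8,32),(22,18)]),("cap",(128,216),[(8,20),(22,15)])]:
    p=ray("top",uvt,circ[0][0])
    for z,r in circ:
        print(nm,z,r,"top",fit(t,"top",p[0],p[1],z,r),"scene",fit(s,"scene",p[0],p[1],z,r))
print([ray("top",q,28)[:2].round(1) for q in[(337,126),(386,131),(382,180),(333,174)]])
print([ray("scene",q,28)[:2].round(1) for q in[(109.5,242.5),(162,235)]])
E
```

```text
block 30 50 top [ 18.35 525.9  -22.39] scene [ 16.94 527.6  -22.09]
cover 50 25 top [ 23.36 524.89 -23.13] scene [ 18.27 521.29 -21.13]Traceback (most recent call last):
  File "<stdin>", line 6, in <module>
  File "h.py", line 36, in fit
    best=max((score(im,n,x0+a,y0+b,z,r),x0+a,y0+b) for a in rng for b in rng)
  File "h.py", line 36, in <genexpr>
    best=max((score(im,n,x0+a,y0+b,z,r),x0+a,y0+b) for a in rng for b in rng)
              ~~~~~^^^^^^^^^^^^^^^^^^^^
  File "h.py", line 29, in score
    D=np.linalg.norm(samp(r+2.0)-samp(r-2.0),axis=1)
                                 ~~~~^^^^^^^
  File "h.py", line 25, in samp
    c=imaging.camera_params(n);T=c["T"]
ValueError: time passes only in moves, steps and waits
```

```bash
sed -i 's/imaging.camera_params(n)/CP(n)/' h.py; sed -i '4i import functools\n@functools.lru_cache(None)\ndef CP(n): return imaging.camera_params(n)' h.py
cat > m.py <<'E'
from h import *
t=np.load("t0.npy");s=np.load("s0.npy")
for nm,uvt,circ in [("block",(252,187),[(30,50)]),("cover",(253,185),[(50,25),(74,12)]),("lap88",(212,132),[(8,44),(8,38),(22,18)]),("lap52",(181.5,162.5),[(8,26),(8,32),(22,18)]),("cap",(128,216),[(8,20),(22,15)])]:
    p=ray("top",uvt,circ[0][0])
    for z,r in circ:
        print(nm,z,r,"top",fit(t,"top",p[0],p[1],z,r),"scene",fit(s,"scene",p[0],p[1],z,r))
print([ray("top",q,28)[:2].round(1) for q in[(337,126),(386,131),(382,180),(333,174)]])
print([ray("scene",q,28)[:2].round(1) for q in[(109.5,242.5),(162,235)]])
E
python3 m.py
```

```text
block 30 50 top [ 18.35 525.9  -22.39] scene [ 16.94 527.6  -22.09]
cover 50 25 top [ 23.36 524.89 -23.13] scene [ 18.27 521.29 -21.13]
cover 74 12 top [ 12.22 537.29 -25.73] scene [ 20.73 528.29 -22.53]
lap88 8 44 top [ 49.97 678.02  88.61] scene [ 51.97 677.72  89.31]
lap88 8 38 top [ 28.06 677.02  97.61] scene [ 34.54 687.72  92.01]
lap88 22 18 top [ 45.18 671.42  79.31] scene [ 36.97 685.62  75.61]
lap52 8 26 top [ 39.74 592.64 174.17] scene [ 27.47 594.34 174.77]
lap52 8 32 top [ 24.93 593.14 168.17] scene [ 25.07 588.54 171.77]
lap52 22 18 top [ 34.39 582.94 177.07] scene [ 26.63 607.94 177.17]
cap 8 20 top [ 28.91 443.46 315.49] scene [ 18.93 451.86 315.89]
cap 22 15 top [ 27.8  441.46 305.19] scene [ 13.26 447.26 323.19]
[array([ 688.1, -259.6]), array([ 672.8, -396.4]), array([ 536.1, -380.7]), array([ 554.3, -245.1])]
[array([ 538.2, -390.1]), array([ 554.5, -253.9])]
```

```bash
cat >> h.py <<'E'
def down(yaw):
    x=np.array([np.cos(yaw),np.sin(yaw),0]);z=np.array([0,0,-1.])
    return R.from_matrix(np.stack([x,np.cross(z,x),z],1)).as_quat()
def st(msg=""):
    s=monitor.read_state();print(msg,"t%.1f"%s["clock"],"p",s["ee_pos"].round(1),"F",s["contact_force"].round(1),"op %.1f"%s["opening"],flush=True);return s
def over(x,y,z,yaw): 
    q=down(yaw);bot.move_to([x,y,z],q)
def shots(tag,boxes):
    for i,(n,x0,y0,w,h,s) in enumerate(boxes):
        im=imaging.snapshot(n);np.save(f"{tag}_{n}.npy",im);crop(im,x0,y0,w,h,s,f"{tag}_{i}.png")
E
python3 - <<'E'
from h import *
over(526,-22.5,130,0);st()
fingers.move_gripper(50,15)
bot.servo_line([526,-22.5,55]);st()
fingers.move_gripper(0,15);st("grip")
bot.servo_line([526,-22.5,130],vel=80);st("up")
shots("a",[("scene",150,130,160,120,5),("top",180,110,160,120,5)])
E
```

```text
t2.3 p [526.3 -23.4 130.2] F [-1.3 -0.   0.9] op 93.8
 t3.8 p [526.5 -22.6  55.4] F [ 0.6 -0.1  0.3] op 50.1
grip t4.3 p [526.5 -22.6  55.7] F [-0.8  0.5  3.1] op 23.3
up t5.4 p [525.4 -22.4 129.3] F [-0.8 -0.4 -0.9] op 23.5
```

View pics/a_0.png

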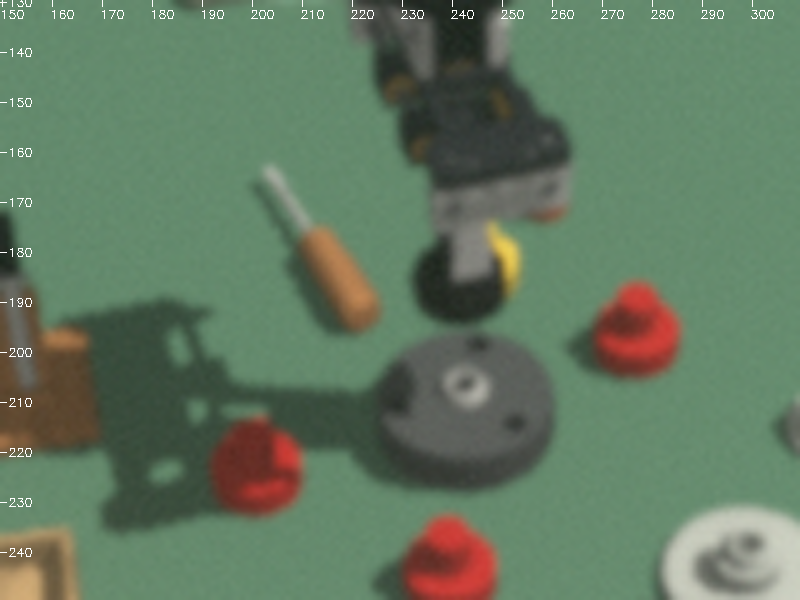

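The cover hangs in the gripper and the bright spigot is bare at about (241,206). Next it goes into the tray.

```bash
python3 - <<'E'
from h import *
over(612,-322,130,0)
bot.servo_line([612,-322,40]);st()
bot.servo_line([612,-322,31.5],vel=25);st()
fingers.move_gripper(50);st()
bot.servo_line([612,-322,140]);
bot.move_to([600,-420,250],down(0));st()
shots("b",[("scene",90,130,190,140,4),("top",180,110,160,120,5)])
s=np.load("b_scene.npy");t=np.load("b_top.npy")
for z,r in((30,50),(34,13),(38,10.5)): print(z,r,fit(t,"top",526,-22.4,z,r,8),fit(s,"scene",526,-22.4,z,r,8))
E
```

```text
t7.5 p [ 612.9 -322.    41.1] F [ 1.1 -0.  -0. ] op 23.9
 t8.0 p [ 611.9 -322.    31.4] F [ 0.  -0.3 -0. ] op 23.5
 t8.6 p [ 612.  -322.    31.5] F [-0.4 -0.6  0.7] op 49.8
 t10.1 p [ 599.4 -418.9  247.6] F [ 0.1  0.  -0.3] op 49.8
30 50 [ 18.74 525.95 -22.05] [ 15.82 527.65 -22.35]
34 13 [ 28.02 526.65 -21.45] [ 29.22 525.05 -20.75]
38 10.5 [ 29.58 526.05 -17.35] [ 29.04 533.95 -20.75]
```

View pics/b_0.png

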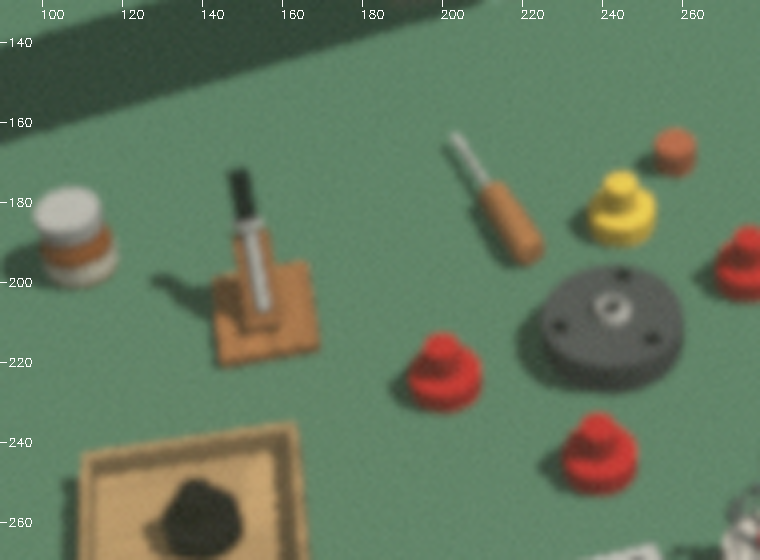

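View pics/b_1.png

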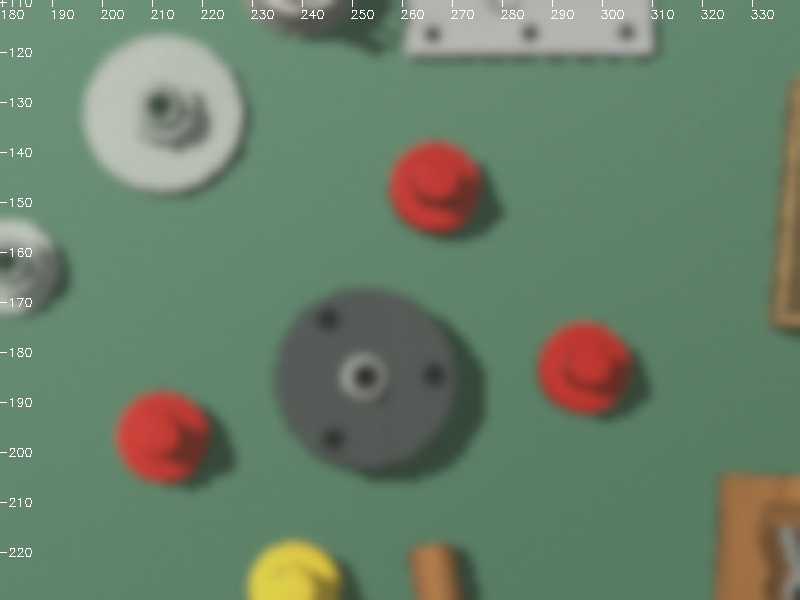

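```bash
python3 - <<'E'
from h import *
a=np.pi/4
x,y=677.9,89
over(x,y,120,-a);fingers.move_gripper(54,5)
bot.servo_line([x,y,11]);st()
fingers.move_gripper(0,5);st("g1");fingers.move_gripper(54)
bot.servo_line([x,y,30]); bot.servo_line([x,y,30],down(a),vel=60) if False else bot.move_to([x,y,30],down(a))
bot.servo_line([x,y,11]);s=st()
fingers.move_gripper(0,5);s=st("g2");np.save("g88.npy",s["ee_pos"]);fingers.move_gripper(54)
bot.servo_line([x,y,120]);bot.move_to([560,-250,200],down(a));st()
shots("c",[("top",180,90,160,120,5),("scene",230,190,100,90,6)])
s=np.load("c_scene.npy");t=np.load("c_top.npy")
print(fit(t,"top",x,y,8,44,6),fit(s,"scene",x,y,8,44,6))
for n,im in(("top",t),("scene",s)): print(n,fit(im,n,526.4,-22,30,50,6), fit(im,n,526.4,-22,34,13,4))
E
```

```text
t13.3 p [678.4  89.   11.2] F [ 0.4 -0.8  1. ] op 54.3
g1 t13.7 p [678.5  88.9  11.6] F [-0.5  0.3  1.6] op 34.9
 t16.2 p [676.9  88.9  10. ] F [-0.5  0.4  0.1] op 54.1
g2 t16.6 p [678.   88.9  11.5] F [-0.5  0.3  2.1] op 34.6
 t19.4 p [ 560.3 -248.9  199.4] F [-0.7 -0.1 -0.2] op 53.8
[ 51.61 677.95  90.35] [ 53.14 677.55  90.95]
top [ 19.33 525.75 -22.05] [ 28.93 526.45 -21.35]
scene [ 16.23 527.75 -22.35] [ 29.8  525.35 -20.95]
```

View pics/c_0.png

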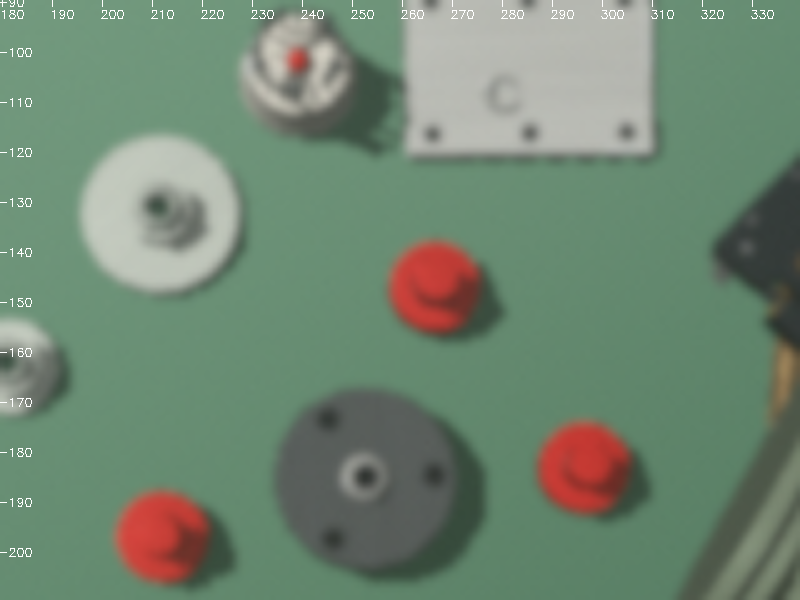

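```bash
cat >> h.py <<'E'
def fz():
    v=[]
    for _ in range(5): v.append(monitor.read_state()["contact_force"]); bot.dwell(.02)
    return np.mean(v,0)
def lower(x,y,z0,z1,step=1.5,lim=8):
    """step down until z1 or contact; returns z command"""
    f0=fz();z=z0
    while z>z1:
        z=max(z1,z-step);bot.servo_line([x,y,z],vel=30)
        f=fz()-f0
        if f[2]>lim or np.linalg.norm(f[:2])>12: break
    print("lower z",z,"dF",f.round(1),flush=True);return z,f
E
python3 - <<'E'
from h import *
a=np.pi/4
x,y=678,89
over(x,y,100,a);bot.servo_line([x,y,11]);fingers.move_gripper(0,30);st("grip")
bot.servo_line([x,y,100],vel=100);s=st("up")
X,Y=526.3,-23.3
bot.move_to([X,Y,90],down(a));bot.servo_line([X,Y,52],vel=80);st()
lower(X,Y,52,41);st()
E
```

```text
grip t22.1 p [678.4  88.9  11.5] F [-0.1 -0.6  1.8] op 33.8
up t23.1 p [677.2  89.   98.9] F [ 0.6 -0.  -1.2] op 33.7
 t24.6 p [526.4 -23.2  51.7] F [ 0.9 -0.  -1.2] op 33.8
lower z 41 dF [-1.8  0.4  5.9]
 t27.3 p [526.4 -23.3  41.5] F [-2.4  0.7  4.5] op 33.7
```

```bash
python3 - <<'E'
from h import *
X,Y=526.3,-23.3
fingers.move_gripper(54);st()
bot.servo_line([X,Y,100]);
bot.move_to([600,-300,250],down(np.pi/4))
shots("d",[("top",110,140,160,120,5),("scene",190,150,160,120,5)])
s=np.load("d_scene.npy");t=np.load("d_top.npy")
print("lap88",fit(t,"top",X,Y,38,44,6),fit(s,"scene",X,Y,38,44,6), "z44:",fit(t,"top",X,Y,44,44,6),fit(s,"scene",X,Y,44,44,6))
print("lap52",fit(t,"top",593,174,8,26,9),fit(s,"scene",593,174,8,26,9))
for z,r in((8,20),(22,15)):print("cap",fit(t,"top",445,316,z,r,9),fit(s,"scene",445,316,z,r,9))
st()
E
```

```text
t27.8 p [526.2 -23.3  40.8] F [0.3 1.1 0.1] op 53.9
lap88 [ 60.   525.95 -22.05] [ 50.45 526.25 -21.65] z44: [ 60.   525.25 -21.75] [ 50.9  531.65 -22.65]
lap52 [ 41.37 592.65 174.35] [ 27.99 594.05 174.95]
cap [ 29.97 443.65 315.05] [ 19.23 451.65 315.65]
cap [ 28.82 441.05 305.35] [ 13.23 447.05 322.65]
 t29.7 p [ 599.7 -298.1  248.7] F [ 0.5  0.8 -0.2] op 54.0
```

View pics/d_0.png

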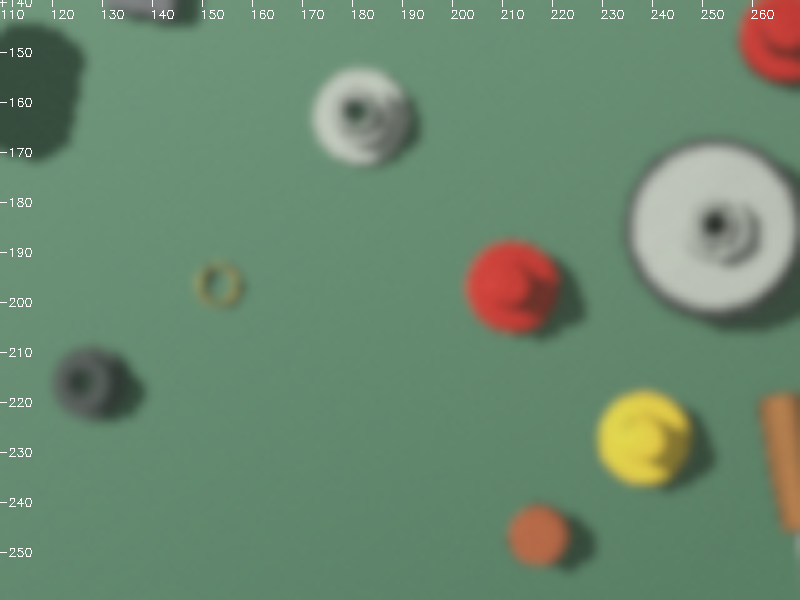

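View pics/d_1.png

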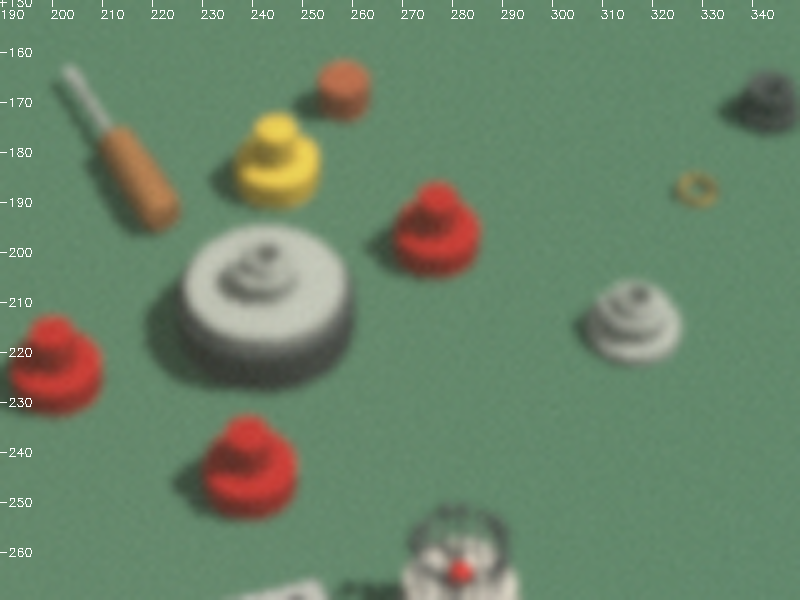

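Lap88 is seated: the rims agree in both views at z = 38, and disagree for z = 44. Next comes lap52.

```bash
python3 - <<'E'
from h import *
a=np.pi/4
x,y=593.3,173.1
over(x,y,100,-a);bot.servo_line([x,y,11])
fingers.move_gripper(0,5);st("g1");fingers.move_gripper(54)
bot.servo_line([x,y,30]);bot.move_to([x,y,30],down(a));bot.servo_line([x,y,11])
fingers.move_gripper(0,30);st("g2")
bot.servo_line([x,y,120],vel=100);st("up")
X,Y=526.2,-23.3
bot.move_to([X,Y,110],down(a));bot.servo_line([X,Y,74],vel=80);st()
z,f=lower(X,Y,74,63);st()
if z<64.6:
    fingers.move_gripper(54);st()
    bot.servo_line([X,Y,120]);bot.move_to([600,-300,250],down(a))
    shots("e",[("top",110,140,160,120,5),("scene",190,150,160,120,5)])
    s=np.load("e_scene.npy");t=np.load("e_top.npy")
    for zz in(60,66): print("lap52",zz,fit(t,"top",X,Y+1.4,zz,26,5),fit(s,"scene",X,Y+1.4,zz,26,5))
    for zz,r in((8,20),(22,15)):print("cap",fit(t,"top",445,316,zz,r,9),fit(s,"scene",445,316,zz,r,9))
E
```

```text
g1 t32.9 p [594.2 173.3  12.2] F [-0.4  0.4  3.3] op 35.0
g2 t35.8 p [593.8 173.1  11.7] F [-0.1  0.3  2.2] op 34.0
up t37.0 p [592.5 173.  118.9] F [ 0.1 -1.5 -0.7] op 34.1
 t38.5 p [526.1 -23.   73.6] F [ 0.1  0.6 -0.3] op 33.9
lower z 63 dF [-1.   0.9  5.5]
 t41.2 p [526.5 -23.4  63.6] F [-1.6  0.1  5.6] op 34.0
 t41.7 p [526.  -23.3  62.8] F [0.1 0.4 0.8] op 53.9
lap52 60 [ 24.62 519.25 -32.75] [ 19.72 533.05 -15.05]
lap52 66 [ 24.58 519.45 -32.75] [ 22.88 521.55 -23.15]
cap [ 30.05 443.65 315.05] [ 19.17 451.65 315.65]
cap [ 28.85 440.95 305.35] [ 13.13 447.05 322.65]
```

View pics/e_0.png

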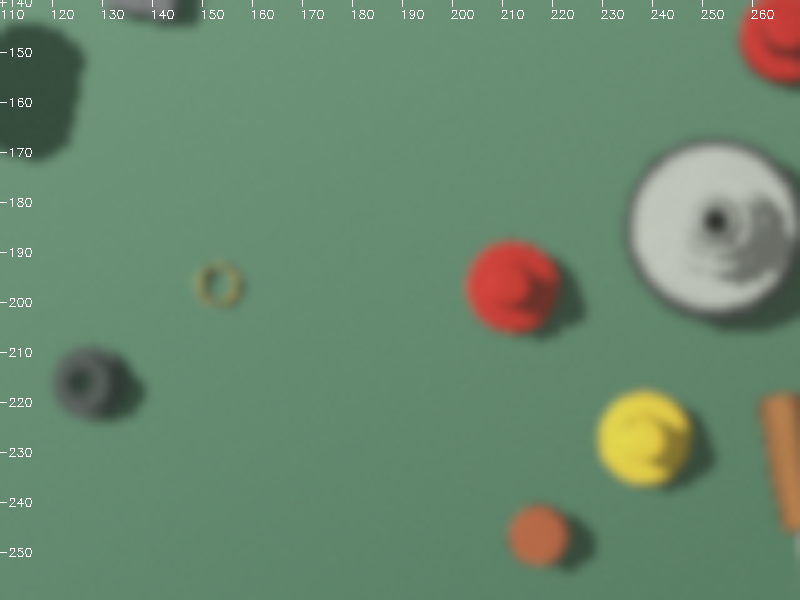

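View pics/e_1.png

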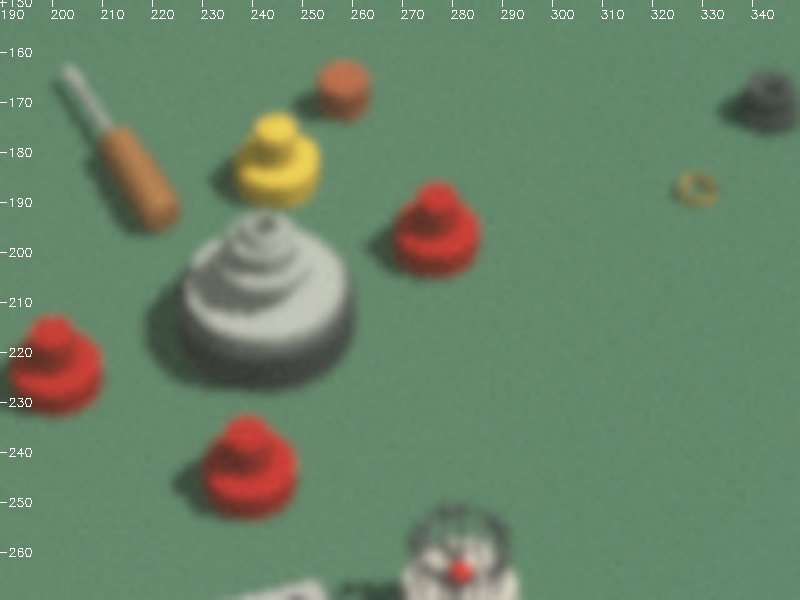

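```bash
python3 - <<'E'
from h import *
t=np.load("e_top.npy");s=np.load("e_scene.npy")
for n,im,c in(("top",t,(128,216)),("scene",s,(343,172))):
    print(n,[proj(n,[443.5,315,z]).round(1) for z in(8,22)])
crop(t,105,195,50,40,14,"e_2.png");crop(s,320,150,50,40,14,"e_3.png")
E
```

```text
top [array([130.4, 217.1]), array([129.1, 217.1])]
scene [array([340.3, 170.5]), array([340.8, 167.1])]
```

View pics/e_2.png

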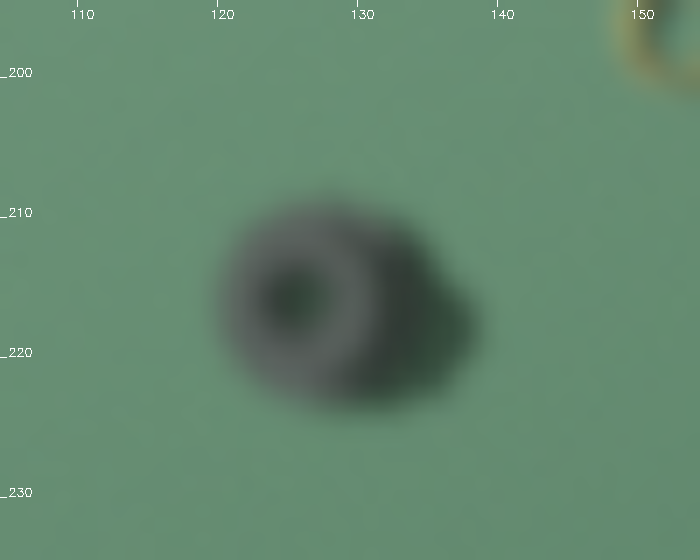

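View pics/e_3.png

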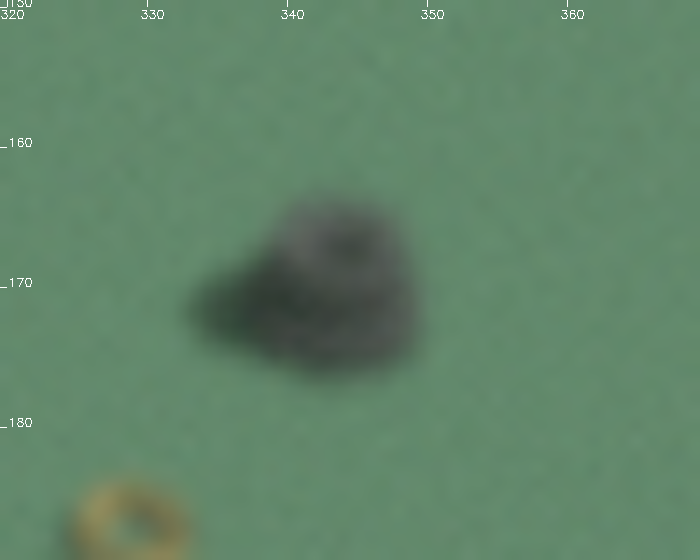

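```bash
python3 - <<'E'
from h import *
print(ray("top",(125.9,216.1),22),ray("top",(127.3,216.4),8),ray("scene",(344,167.2),22),ray("scene",(343.5,170.3),8))
E
```

```text
[446.21184025 323.59461294  22.        ] [445.43748617 323.45541441   8.        ] [446.965021   324.16453963  22.        ] [445.63862971 324.90142191   8.        ]
```

```bash
python3 - <<'E'
from h import *
a=np.pi/4
x,y=446,322.3
over(x,y,100,-a);fingers.move_gripper(54,5);bot.servo_line([x,y,11])
fingers.move_gripper(0,5);st("g1");fingers.move_gripper(54)
bot.servo_line([x,y,40]);bot.move_to([x,y,40],down(a));bot.servo_line([x,y,11])
fingers.move_gripper(0,30);st("g2")
bot.servo_line([x,y,140],vel=100);s=st("up")
E
```

```text
g1 t47.4 p [446.6 322.6  11.7] F [-0.4  0.   3.2] op 29.5
g2 t50.6 p [446.5 322.6  11.7] F [ 0.3 -0.5  3.8] op 28.6
up t52.0 p [445.4 322.  139.1] F [ 0.9 -0.4 -1.1] op 28.8
```

```bash
python3 - <<'E'
from h import *
a=np.pi/4
X,Y=526.2,-23.3
bot.move_to([X,Y,140],down(a));bot.servo_line([X,Y,96],vel=80);st()
z,f=lower(X,Y,96,85);st()
if z<86.6:
    fingers.move_gripper(54);st()
    bot.servo_line([X,Y,140]);bot.move_to([600,-300,250],down(a))
    shots("f",[("top",200,130,140,120,5),("scene",190,150,160,120,5),("top",310,190,60,60,10),("scene",130,160,50,65,10)])
E
```

```text
t54.0 p [526.4 -23.2  96. ] F [ 0.8 -0.3 -0.7] op 28.5
lower z 85 dF [-1.2 -0.2  5.8]
 t56.8 p [526.6 -23.4  85.7] F [-1.3  0.4  5.4] op 28.6
 t57.4 p [526.1 -23.3  84.9] F [-0.4 -0.5  0.7] op 53.9
```

View pics/f_1.png

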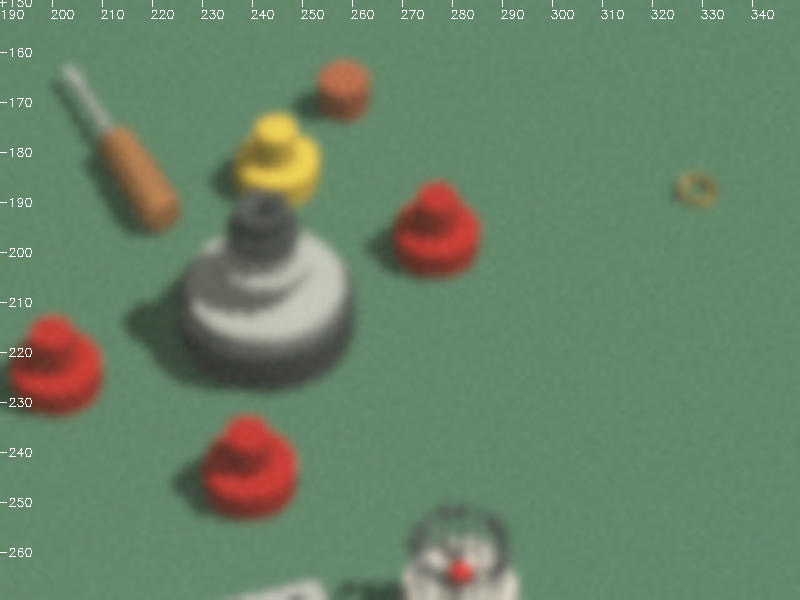

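View pics/f_0.png

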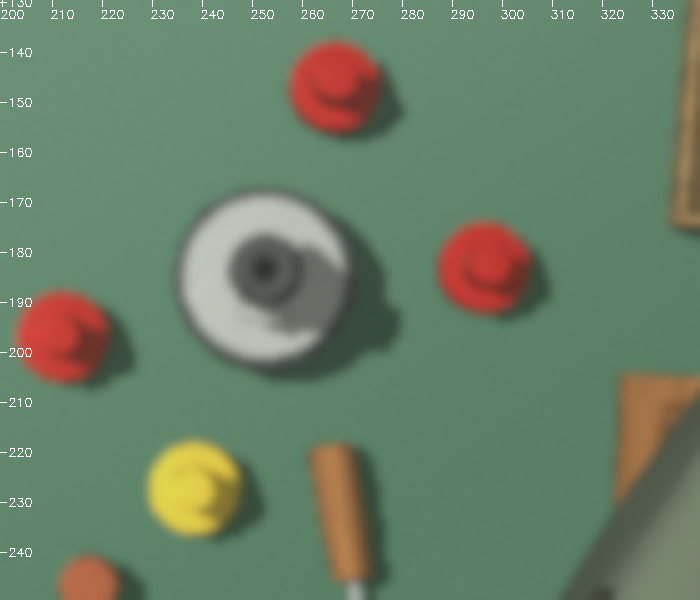

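View pics/f_2.png

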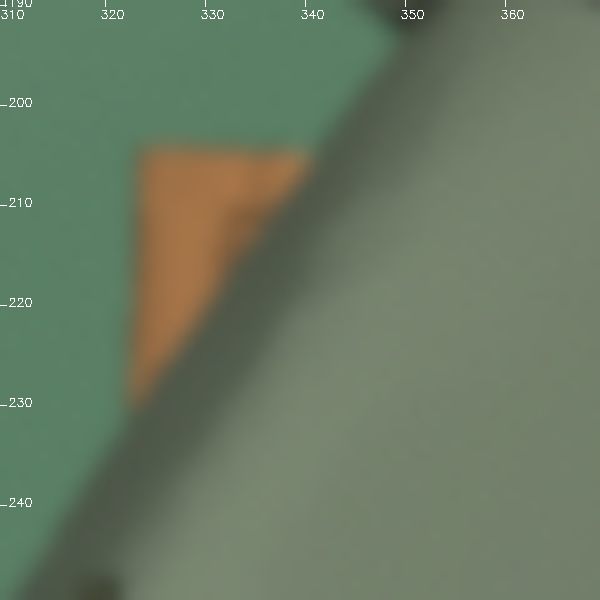

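View pics/f_3.png

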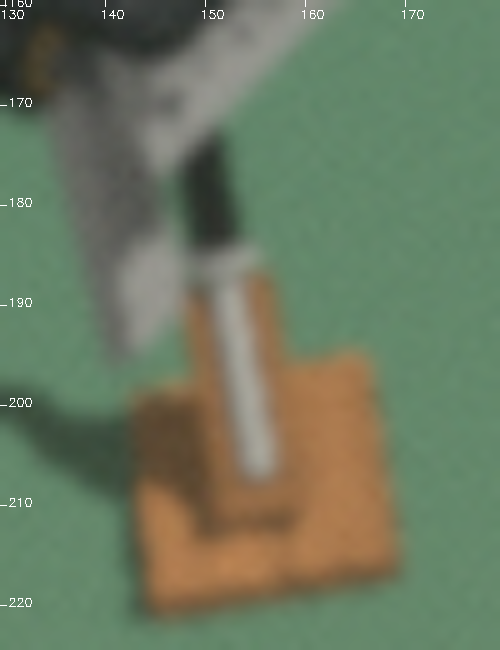

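```bash
python3 - <<'E'
from h import *
crop(np.load("b_top.npy"),315,195,50,60,12,"g0.png");crop(np.load("b_scene.npy"),130,160,50,65,9,"g1.png")
E
```

```text
(no output)
```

View pics/g0.png

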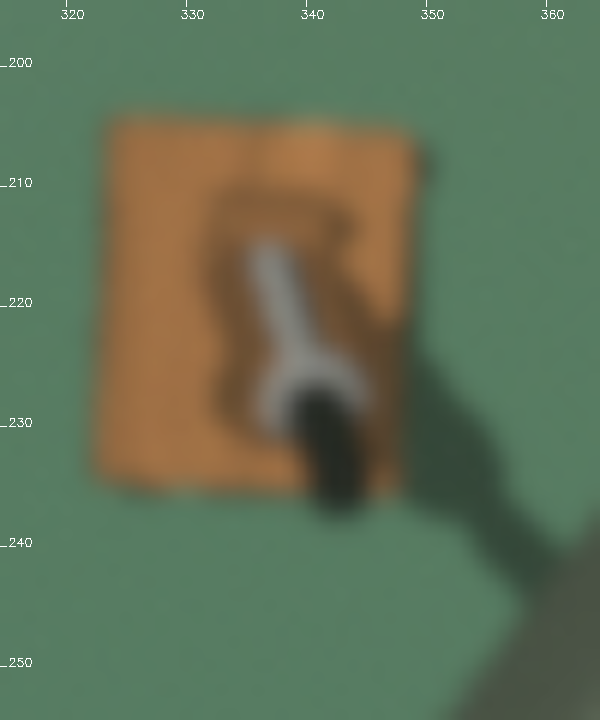

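View pics/g1.png

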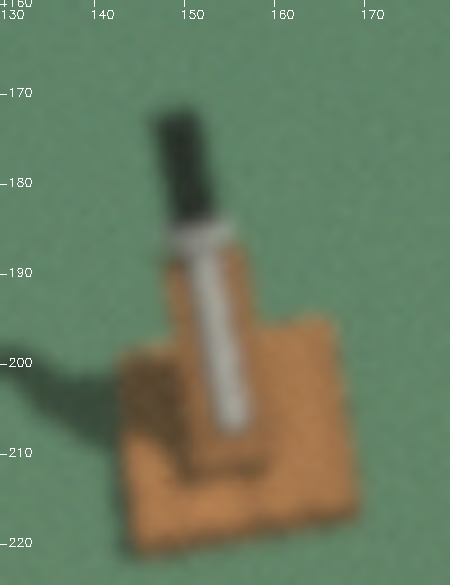

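```bash
python3 - <<'E'
from h import *
obs=[("scene",102,(149,172.3)),("scene",64.5,(152.2,185.7)),("scene",0,(155.4,207.3)),
("top",102,(342.8,235.6)),("top",65.5,(340.7,227.5)),("top",0,(336.8,215.3))]
def ax(p): return np.array([np.cos(p[3])*np.sin(p[4]),np.sin(p[3])*np.sin(p[4]),np.cos(p[4])])
def f(p):
    r=[]
    for n,l,uv in obs: r+=list(proj(n,p[:3]+l*ax(p))-uv)
    return np.array(r+[(p[4]-np.pi/6)*60])
o=least_squares(f,[560,-230,20,np.pi,.52]);p=o.x
print(p,np.rad2deg(p[3:]),np.round(o.fun,2)); print("handle",p[:3]+84*ax(p))
c=[ray("top",q,12)[:2] for q in[(323.8,204.5),(349,205.8),(322.3,235),(348.2,236)]]
print(np.round(c,1)); d=c[2]-c[0];print(np.rad2deg(np.arctan2(d[1],d[0])),np.linalg.norm(d),np.linalg.norm(c[1]-c[0])); d=c[1]-c[0];print(np.rad2deg(np.arctan2(d[1],d[0])))
c=[ray("scene",q,12)[:2] for q in[(143,199.5),(166,195),(168.5,216.5),(145,221)]]
print(np.round(c,1));d=c[0]-c[3];print(np.rad2deg(np.arctan2(d[1],d[0])));d=c[1]-c[2];print(np.rad2deg(np.arctan2(d[1],d[0])))
E
```

```text
[ 440.20683759 -253.96091901   21.12620912    3.06260665    0.52530899] [175.4744353   30.09798822] [ 0.21  0.12 -0.64 -0.26  0.12  0.11 -0.04 -0.39 -0.2   0.26 -0.06  0.08
  0.1 ]
handle [ 398.21382156 -250.63714347   93.80040758]
[[ 470.9 -220.4]
 [ 466.4 -290.8]
 [ 386.6 -214.3]
 [ 382.7 -286.3]]
175.81385556618196 84.61105492705728 70.5259677944991
-93.69846598315081
[[ 387.9 -283.5]
 [ 389.9 -216.5]
 [ 477.5 -224.8]
 [ 474.5 -290.2]]
175.53017514198305
174.56846598318054
```

```bash
cat >> h.py <<'E'
PT=np.array([440.2,-255.2,21.1]);az=np.deg2rad(175.5);ln=np.pi/6
PA=np.array([np.cos(az)*np.sin(ln),np.sin(az)*np.sin(ln),np.cos(ln)])
def qpin(sgn=1):
    z=-PA;x=sgn*np.array([-np.sin(az),np.cos(az),0]);return R.from_matrix(np.stack([x,np.cross(z,x),z],1)).as_quat()
E
python3 - <<'E'
from h import *
for sg in(1,-1):
    for d in(71.5,140): print(sg,d,bot.inverse_kinematics(PT+PA*d,qpin(sg)))
    jx=az+sg*np.pi/2
    print(bot.inverse_kinematics([526.2,-23.3,240],down(jx)))
print(monitor.read_state()["joint_pos"].round(2))
E
```

```text
1 71.5 [-1.05614392 -0.08506411  2.24819709  0.63520062  0.77361231  0.17621858]
1 140 [-1.15050084 -0.28050597  2.25203433  0.5575824   0.97872501  0.22661858]
[-2.08645999e-01  7.76016606e-02  1.61580366e+00 -4.44089210e-16
  1.44818733e+00  1.44069014e+00]
-1 71.5 None
-1 140 None
[-2.08645999e-01  7.76016606e-02  1.61580366e+00 -4.44089210e-16
  1.44818733e+00 -1.70090251e+00]
[-0.59  0.38  1.23  0.    1.53 -1.38]
```

```bash
python3 - <<'E'
from h import *
bot.move_to(PT+PA*140,qpin(1));fingers.move_gripper(40,6);st()
bot.servo_line(PT+PA*72,vel=80);f0=fz();s=st()
shots("k",[("scene",120,140,60,70,9),("top",310,190,60,60,10)])
fingers.move_gripper(0,6);st();print((fz()-f0).round(2))
E
```

```text
t61.2 p [ 370.5 -249.7  142.3] F [ 0.8  0.9 -0.3] op 40.1
 t62.2 p [ 404.4 -252.8   84. ] F [0.3 0.4 0.3] op 40.2
 t62.9 p [ 404.3 -252.4   83.5] F [-0.7 -0.1  0.2] op 15.0
[ 0.01 -0.34  0.2 ]
```

View pics/k_0.png

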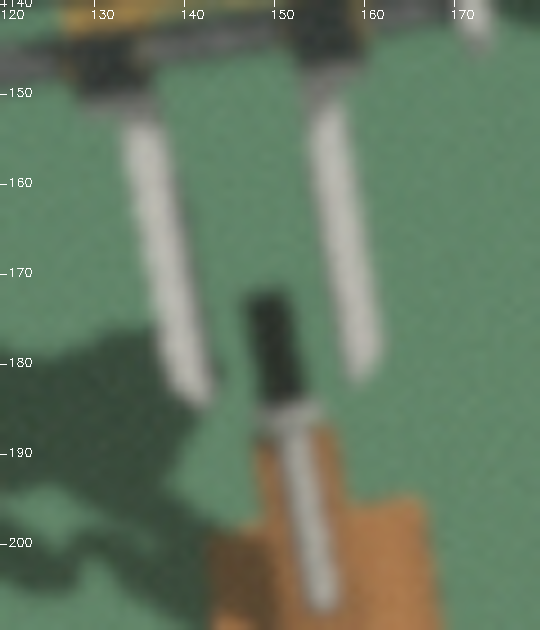

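```bash
python3 - <<'E'
from h import *
fingers.move_gripper(0,40);f0=fz();st()
p=PT+PA*72
for dz in(5,15,40,110):
    bot.servo_line(p+[0,0,dz],vel=60 if dz<50 else 120);print(dz,(fz()-f0).round(1))
X,Y=526.2,-23.3
bot.move_to([X,Y,200],down(az+np.pi/2));bot.servo_line([X,Y,176]);st()
shots("l",[("scene",205,130,70,70,9),("top",220,150,60,60,10)])
for n in("scene","top"): print(n,[proj(n,[X-.2,Y+1.4,z]).round(1) for z in(96,104,170)])
E
```

```text
t63.2 p [ 404.3 -252.5   83.5] F [-0.8 -0.   2.4] op 14.3
5 [ 0.7  0.2 -1.5]
15 [ 1.   0.1 -1.3]
40 [ 0.8  0.2 -2.1]
110 [ 0.9  0.2 -2. ]
 t66.8 p [524.6 -24.7 175. ] F [-0.1 -0.  -0.3] op 14.3
scene [array([242., 191.]), array([241.9, 188.9]), array([241.2, 170.5])]
top [array([252.7, 183.3]), array([252.8, 183.1]), array([253.2, 180.9])]
```

View pics/l_0.png

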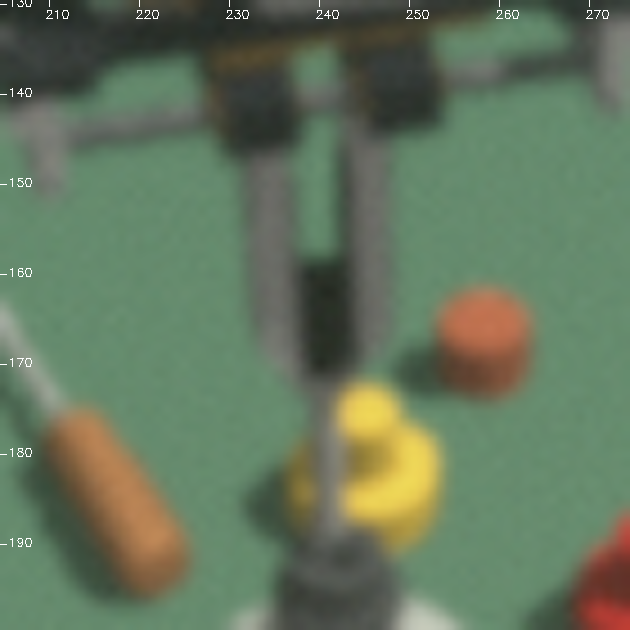

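View pics/l_1.png

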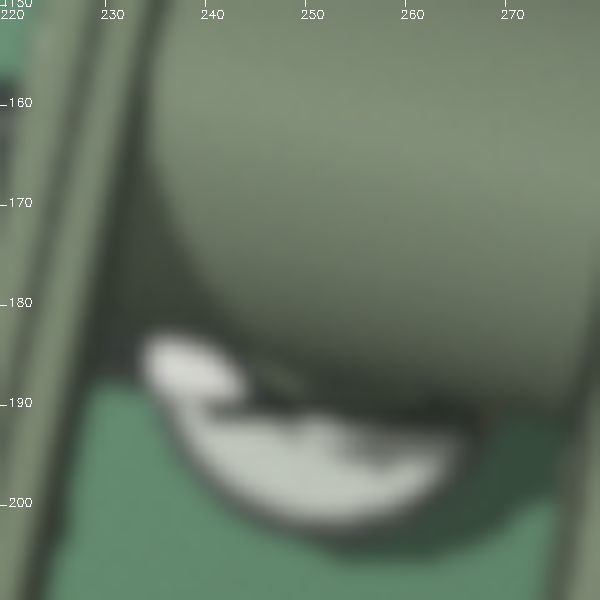

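```bash
python3 - <<'E'
from h import *
bot.dwell(.5);st()
shots("n",[("scene",220,150,45,50,12)])
X,Y=526.2,-23.3
for Yt in(Y,Y+1.4):print([proj("scene",[X,Yt,z]).round(1) for z in(96,104,134,166,204)])
E
```

```text
t67.4 p [526.3 -23.2 176.1] F [ 0.5  0.  -0.8] op 14.3
[array([241.5, 191.2]), array([241.4, 189. ]), array([241.1, 180.8]), array([240.7, 171.8]), array([240.3, 160.7])]
[array([242. , 191.1]), array([241.9, 188.9]), array([241.6, 180.7]), array([241.2, 171.7]), array([240.8, 160.6])]
```

View pics/n_0.png

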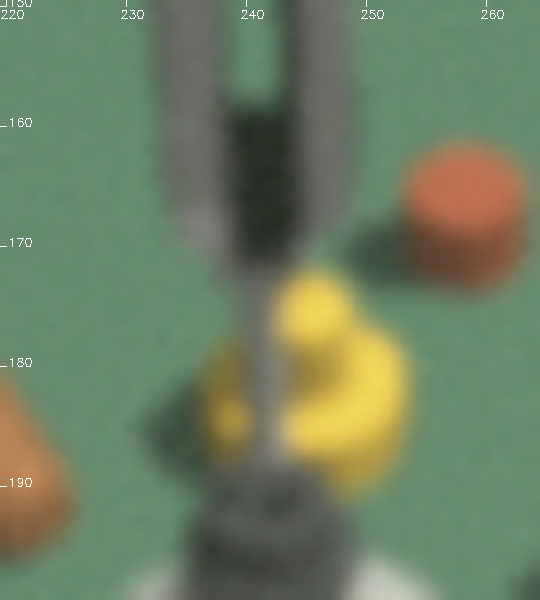

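```bash
python3 - <<'E'
from h import *
X,Y=526.2,-23.3
z,f=lower(X,Y,176,150,step=2,lim=6);st()
E
```

```text
lower z 150 dF [-0.3 -0.4  0.1]
 t71.8 p [526.1 -23.3 149.9] F [-0.5  1.  -1.6] op 14.3
```

```bash
python3 - <<'E'
from h import *
X,Y=526.2,-23.3
z,f=lower(X,Y,150,110,step=4,lim=6);st()
shots("o",[("scene",205,140,70,80,8)])
E
```

```text
lower z 110 dF [-0.3  0.1  0.2]
 t75.6 p [526.1 -23.3 109.9] F [-0.1  0.9 -1.3] op 14.4
```

View pics/o_0.png

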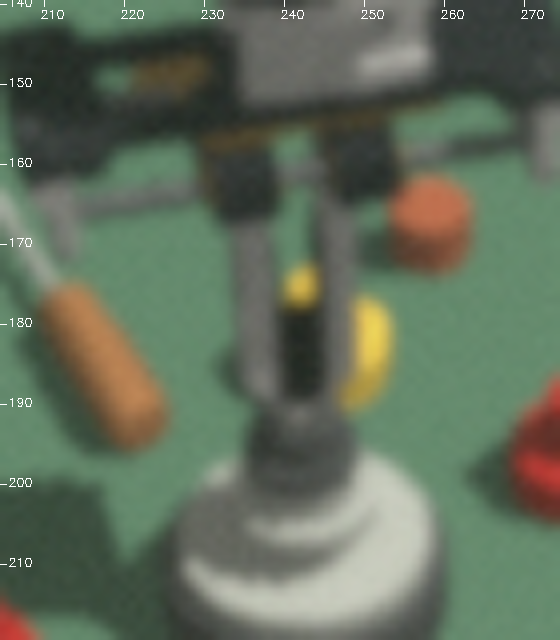

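The pin is in the bore, with its collar just above the cap. I lower it the rest of the way and release.

```bash
python3 - <<'E'
from h import *
X,Y=526.2,-23.3
z,f=lower(X,Y,110,105,step=1,lim=5);st()
fingers.move_gripper(40);st()
bot.servo_line([X,Y,180],vel=80);bot.servo_line([X,Y,230])
bot.move_to([560,-330,280],down(0));st()
shots("q",[("scene",190,130,120,110,5),("top",200,130,130,110,5)])
crop(np.load("q_scene.npy"),215,160,55,65,9,"q_2.png");crop(np.load("q_scene.npy"),0,100,400,280,2,"q_3.png")
for n in("scene","top"): print(n,[proj(n,[X,Y+1.4,z]).round(1) for z in(96,100,136)])
E
```

```text
lower z 105 dF [-0.1  0.1  1.2]
 t77.4 p [526.5 -23.4 105.3] F [0.5 0.3 1.9] op 14.1
 t78.0 p [526.2 -23.3 105. ] F [-0.8  0.5 -0.5] op 40.0
 t81.4 p [ 560.  -329.4  279.4] F [ 0.8 -0.3  0.3] op 40.2
scene [array([242. , 191.1]), array([241.9, 190. ]), array([241.6, 180.2])]
top [array([252.7, 183.2]), array([252.7, 183.1]), array([253., 182.])]
```

View pics/q_2.png

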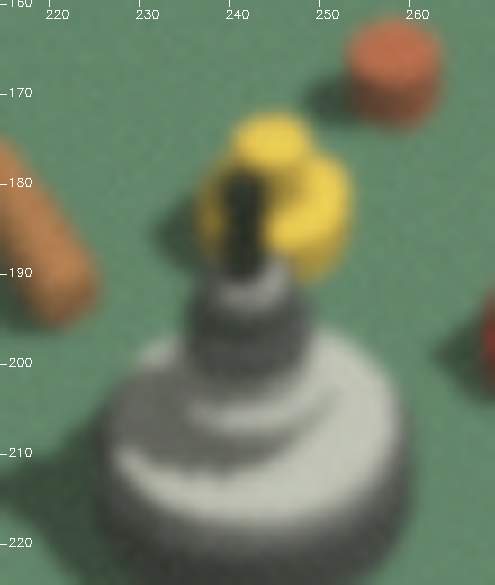

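View pics/q_1.png

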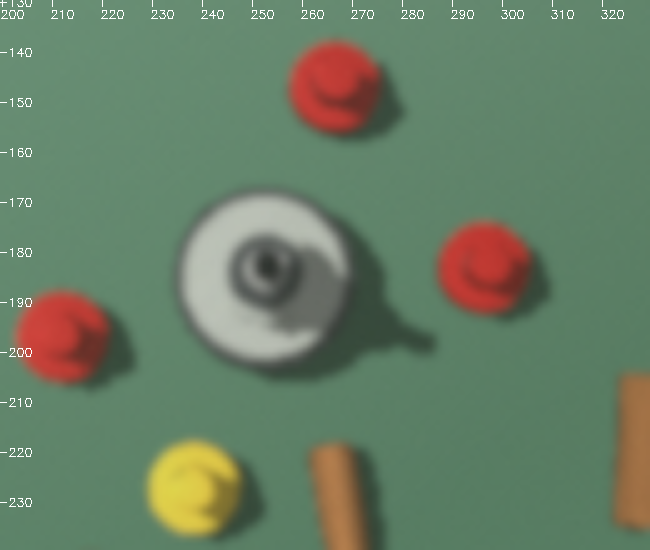

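View pics/q_3.png

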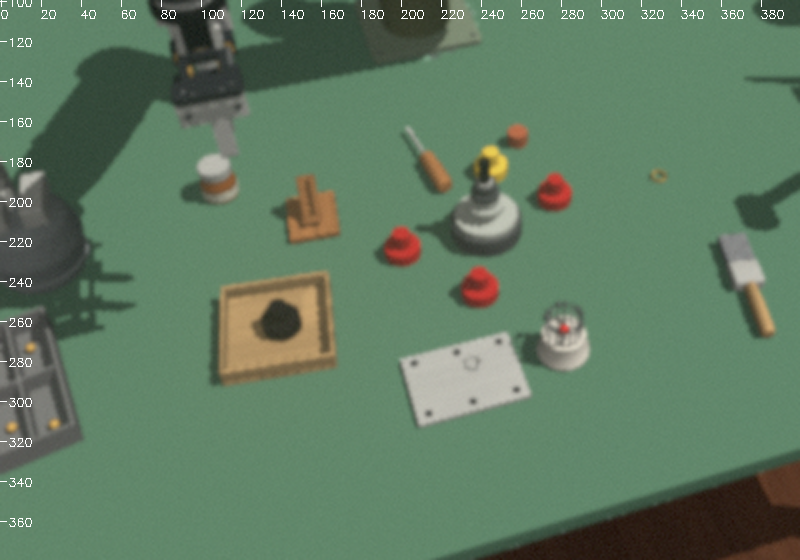

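```bash
python3 - <<'E'
from h import *
X,Y=526.2,-23.3
fingers.move_gripper(0,5)
bot.move_to([X,Y,200],down(az+np.pi/2));bot.servo_line([X,Y,142],vel=60);bot.dwell(.3)
z,f=lower(X,Y,142,134.5,step=.7,lim=3);st()
bot.servo_line([X,Y,200],vel=80)
bot.move_to([560,-330,280],down(0));st()
shots("r",[("scene",190,130,120,110,5)])
E
```

```text
lower z 135.7000000000001 dF [-0.7 -0.5  4.2]
 t88.6 p [526.5 -23.3 136.2] F [-0.7 -0.4  5. ] op 0.6
 t91.3 p [ 560.  -329.4  279.6] F [-0.9 -0.1 -0.4] op 0.3
```

View pics/r_0.png

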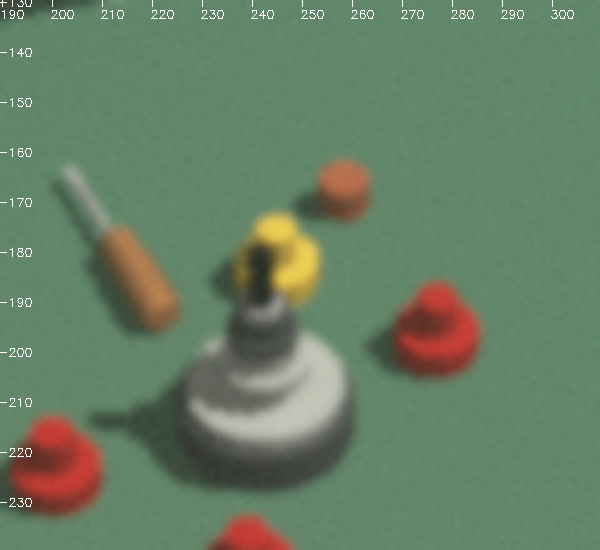

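The light touch met the handle top at z ≈ 136 mm, exactly the nominal height for a stack that is fully home. I hand the job in.

```bash
python3 - <<'E'
from h import *
bot.sign_off()
E
```

```text
the job is handed in; nothing more can be done
```

The job is done and handed in. I put the black cover in the tray, then seated lap88, lap52 (the only two laps on the bench) and the end cap on the spigot. Last, I slid the locking pin down through the cap's bore. It took about 91 s of the 210 s allowed.

- **Seating:** each part met contact at its expected height. A light touch of about 4 N on the pin's handle found its top at 136 mm, which is the height for everything fully home.
- **Pictures:** the last ones show the stack upright and the cover in the tray. The jar, brush and screwdriver looked undisturbed. I saw no part knocked aside during the run.
- **Disagreements:** the cameras read about 1.5 mm off from the robot in y, so I corrected for that. The automatic circle fits failed for the cap, so I read its position by eye. They also failed for lap52 once it was seated, so I judged that from contact height and the pictures.

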